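# Turn the stiff leaf of the baby picture book

### The job

A baby's stiff picture book lies open on the changing shelf with one leaf standing ajar. With your fingertips gently push that leaf over its spine and press it down until it lies flat on the other side, never taking it between the fingers and never slapping it down, and then draw clear. The book must stay lying where it is, neither shoved along nor lifted, and the jar and the wooden block beside it are to be left alone.

Things in the scene. Friction and masses are not known exactly. Their poses are not given: they have to be found in the camera images.
- book: Open ring-bound picture book lying loose, about 0.75 kg: grey cover 160 mm (x, along the spine) by 240 mm (y), 3 mm thick, with two white page blocks, 150 x 106 mm, tops 20 mm above the shelf, either side of the spine. Origin: underside, below the middle of the spine; z up. The ajar leaf starts over the block on the -y side and must end flat on the one on the +y side.
- spine (a point): The middle of the spine, on the leaf's turning axis, 22 mm above the book's underside; axes as the book's. Steel wire rings of 9 mm radius stand round this line (look only).
- leaf (a joint): Angle of the stiff white leaf (148 mm along the spine, 4 mm thick, free edge 110 mm from the turning axis, 55 g, black fish on both faces). 0 = flat on the -y page block, pi/2 = upright, pi = flat on the +y block (the stop). Starts at 0.4 to 1.0. Stiff hinge (0.045 N m friction): it stays at any angle, does not fall flat by itself, and 1 to 2 N at the free edge turns it.
- leaf_edge (a point): Middle of the leaf's free edge, 110 mm from the turning axis, mid-thickness. Turns with the leaf; its x is along the spine, its -y points from the spine to the free edge, its z is the leaf's face normal (up at angle 0, down at angle pi).
- leaf_mid (a point): Centre of the leaf, 58 mm from the turning axis; axes as for leaf_edge.
- jar: Closed white ceramic jar with a knobbed lid in one piece, 72 mm across, 91 mm tall, loose, 0.38 kg; origin at the centre of its underside. It stands either past the +y side of the book or past its +x end.
- block: Plain wooden block, a 45 mm cube, loose, 60 g; origin at the centre of its underside. It stands in the other of those two places. (An organiser with comb, file and bulb, fixed to the far right edge of the shelf, 140 mm tall, about 0.8 m ahead and 0.31 to 0.40 m right of the robot, is out of the way.)

How it is judged (in metres and radians):
On the way:
1. the leaf has been pushed past upright (value of joint leaf above 1.7 rad), for 0.05 s.
At the end, for the whole second after the job is handed in: The leaf lies flat on the +y page block (within 0.1 rad of fully over), the book lies flat and still within 30 mm of where it was, and the jar and block are within 20 mm of where they were (value of joint leaf above 3.04 rad and angular speed of book below 0.1 rad/s and height (world z) of book below 0.006 m and angle between book's own z axis and vertical below 0.05 rad and distance of book from where it was at the start of the episode below 0.03 m and distance of each of jar, block from where it was at the start of the episode below 0.02 m); the robot touches nothing.
It fails at once if the leaf is taken between the fingers ((z of the grasp point in the frame of leaf_mid between -0.004 and 0.004 m and x of the grasp point in the frame of leaf_mid between -0.074 and 0.074 m and y of the grasp point in the frame of leaf_mid between -0.052 and 0.052 m) or (z of the grasp point in the frame of leaf_mid between -0.004 and 0.004 m and x of the grasp point in the frame of leaf_mid between -0.092 and 0.092 m and y of the grasp point in the frame of leaf_mid between -0.07 and 0.07 m and contact force between the fingers and book above 8 N)).
It fails at once if the book or leaf is pinched or pressed with more than 60 N (contact force between the fingers and book above 60 N).
It fails at once if the leaf is slapped over (faster than 6 rad/s) (velocity of joint leaf above 6 rad/s or velocity of joint leaf below -6 rad/s).
It fails at once if the book is lifted, tipped or shoved more than 30 mm (distance of book from where it was at the start of the episode above 0.03 m or height (world z) of book above 0.012 m or angle between book's own z axis and vertical above 0.12 rad).
It fails at once if the jar or the block is disturbed (distance of any of jar, block from where it was at the start of the episode above 0.02 m).
It also fails if it takes over 35 s, if anything falls off the work surface, if the arm or the gripper's body presses on something with over 40 N, if the wrist force passes 120 N, or if a joint passes its speed limit or range.

### The arm

A 6-joint arm with a two-finger parallel gripper is mounted at the origin on the work surface. World frame = base frame: x ahead of the robot, y to its left, z up, the work surface at z = 0. Lengths are in mm, angles in rad, forces in N, time in s.
With the tool pointing down it reaches from about 275 to 825 mm from the base axis. Payload 4.9 kg.
Tool frame: the origin (TCP) lies on the centre line of the jaws, within the pads' length; the fingertips stand 17 mm ahead of it and the grasp point (between the pads) lies 2 mm behind it; x points along the fingers, z is the direction in which the jaws open and shut, and the axes are right-handed (so a half turn about x gives the same grasp; the last joint's range is limited). The gripper opens to 85 mm and grips with 20 to 120 N. Pads are 22 mm wide; open, the fingers measure 114 mm over their backs; the gripper's body (76 mm by 85 mm) begins 54 mm behind the grasp point. The pads swing forward as they close: fully open they stand 13 mm farther back than shut.
Start: joints at [-1.471, 0.326, -0.193, 1.052, 0, 1.437], TCP at [127.433, -535.051, 248.281] pointing down, gripper open.
Joint ranges: [-2.65, 2.65], [-0.97, 1.79], [-1.3, 1.35], [-1.93, 2.1], [-1.47, 1.37], [-3.14, 3.14]. Speed limits (rad/s): [2.57, 2.57, 3.14, 3.14, 3.14, 3.14].

### API

Orientations are given as a unit quaternion [x, y, z, w].
In Python, from cell import monitor, cams, job gives the robot as it stands.
- The arm moves only by the shell command python3 -m crank 'ROWS' [FORCE]. ROWS is JSON, a list of rows, each a list of 3 entries, a list of its own where there are three numbers: the shift along the tool's x, y, z in mm, then the turn, a rotation vector about the tool's x, y, z in rad, then the finger opening in mm, from 0 to 85.4. In form: [[[dx, dy, dz], [rx, ry, rz], gripper], ...]. A call has 1 to 20 rows; each row is the pose to reach, as a shift and turn from the pose commanded when the call began, along the tool's axes at that moment; what a row does not reach only later rows make up. A row lasts 1/8 s, in which the tool goes at most 62.5 mm and 10.7 degrees, less where a joint would pass 70% of its speed; a pose out of reach is approached as far as the arm can. A call with a gripper value outside its range is refused whole. The fingers move at their own pace and stop on an object; FORCE is the grip in N (left out, the last holds). Time passes only in rows, so rows that repeat a pose let the fingers close. It gives the time, the measured TCP pose, the force and the opening at its end, in the units of the state.
- monitor.get_obs(): the state, without advancing time (a new reading comes with each control period).
- cams.read_camera(name): name is "side" or "top"; returns the picture (400x640x3 uint8, red, green, blue); there is no depth.
- cams.camera_model(name): a dict with "K" (3x3 intrinsics, pixels), "k1" (the pictures are not rectified: a ray, as slopes to the right and down, at radius r is drawn at 1 + k1 r^2 times it, then the intrinsics apply), "R" (3x3) and "t" (3): a world point X has camera coordinates R X + t. Camera axes: x right, y down, z forward; pixel columns grow to the right and rows downward; lengths in mm; the calibration is good to about 2 mm. A picture is of the moment at which its call begins. camera_model takes no time and is no camera call.
- job.close_job(): hands the job in, once; it reports no verdict.
The state is a dict: "t": time; "qpos": joint angles; "qd": joint speeds; "effort": joint torques, N m; "ee_pos": TCP position; "eef_rot": TCP orientation; "ft_force": force on the tool from outside, world axes, zero at the start; "torque": the same for the moment, N m; "grip_width": finger opening in mm.
Only numpy, scipy, OpenCV 4.12 (cv2) and the standard library are available. Lean on these libraries where they do the work, as an engineer would, in place of code of your own. Each camera call takes 0.05 s, during which the arm holds its last target. There are 200 camera calls.

## Working session

There is one attempt and no reset: what is moved stays moved. The work goes in short steps, Python scripts to look and compute and a shell command to move; the robot and the scene stay as the last step left them, time stands still between calls to the robot, and variables do not carry over. Pictures are saved under pics/ and viewed, about 8 in all and at most 12, crops included, and the job is handed in when it is done.

```bash
mkdir -p pics; ls
python3 - <<'E'
from cell import monitor,cams,job
import cv2
o=monitor.get_obs();print({k:o[k] for k in('t','ee_pos','eef_rot','grip_width','ft_force')})
for n in('side','top'):
    im=cams.read_camera(n);cv2.imwrite(f'pics/{n}0.png',im[:,:,::-1]);m=cams.camera_model(n);print(n,m)
E
```

```text
pics
{'t': 0.0, 'ee_pos': array([ 127.39091739, -534.49623484,  247.50721537]), 'eef_rot': array([ 0.43869263,  0.55532774, -0.43782662,  0.55449772]), 'grip_width': 85.74964343007522, 'ft_force': array([ 0.6178721 , -0.14462274, -0.27863017])}
side {'K': array([[472.27824461,   0.        , 317.61836906],
       [  0.        , 472.27824461, 203.0589259 ],
       [  0.        ,   0.        ,   1.        ]]), 'k1': -0.07538280752379314, 'R': array([[ 0.92305621, -0.38432687, -0.01612726],
       [-0.24567454, -0.55675033, -0.79351944],
       [ 0.29599198,  0.7364251 , -0.60833117]]), 't': array([-528.40055847,  236.91345207,  713.516414  ])}
top {'K': array([[390.01220258,   0.        , 323.33741486],
       [  0.        , 390.01220258, 204.78074679],
       [  0.        ,   0.        ,   1.        ]]), 'k1': -0.05950702287607008, 'R': array([[ 0.00125163, -0.99967985, -0.02527129],
       [-0.98826429,  0.00262361, -0.15273115],
       [ 0.15274855,  0.02516588, -0.98794461]]), 't': array([ 86.96125169, 613.94222543, 712.01340792])}
```

View pics/top0.png

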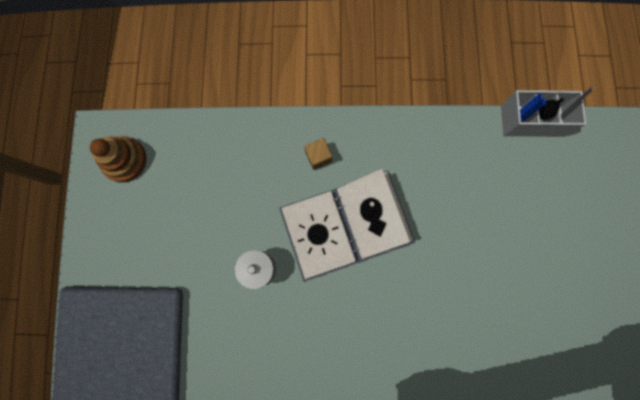

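View pics/side0.png

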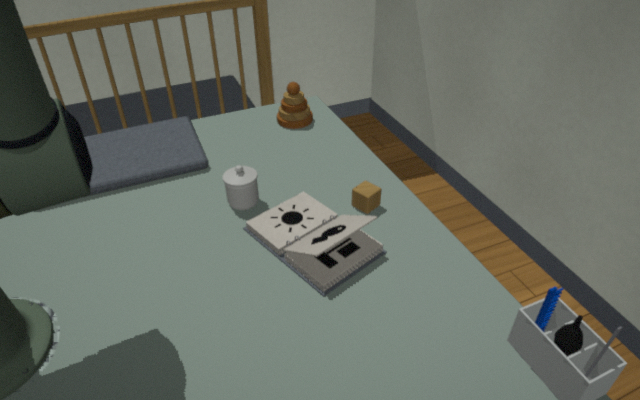

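The top view shows the book at about (345,225), with the sun page (+y) on the left and the leaf on the right. The jar is at (255,270) on the +y side and the block at (319,153) past +x. In the side view the leaf stands ajar, with its free edge at roughly (300,250)-(378,217). Next I'll enlarge both crops.

Run:
```python
import cv2,numpy as np
a=cv2.imread('pics/top0.png')[155:290,230:425];b=cv2.imread('pics/side0.png')[160:300,215:400]
a=cv2.resize(a,None,fx=4,fy=4,interpolation=cv2.INTER_CUBIC);b=cv2.resize(b,None,fx=4,fy=4,interpolation=cv2.INTER_CUBIC)
for im,x0,y0 in((a,230,155),(b,215,160)):
    for x in range(0,im.shape[1],40):
        cv2.line(im,(x,0),(x,6 if x%80 else 14),(0,0,255),1)
        if x%80==0:cv2.putText(im,str(x0+x//4),(x,26),0,.4,(0,0,255))
    for y in range(0,im.shape[0],40):
        cv2.line(im,(0,y),(6 if y%80 else 14,y),(0,0,255),1)
        if y%80==0:cv2.putText(im,str(y0+y//4),(16,y+4),0,.4,(0,0,255))
cv2.imwrite('pics/a.png',a);cv2.imwrite('pics/b.png',b)
```

```text
(no output)
```

View pics/a.png

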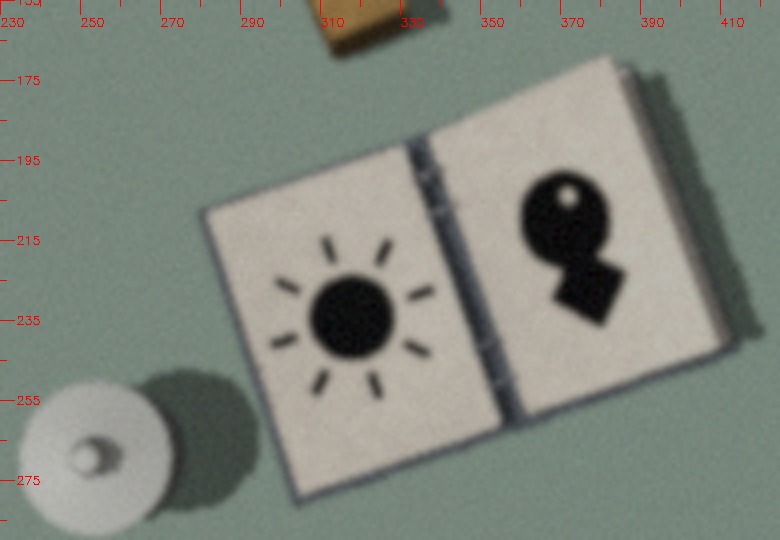

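View pics/b.png

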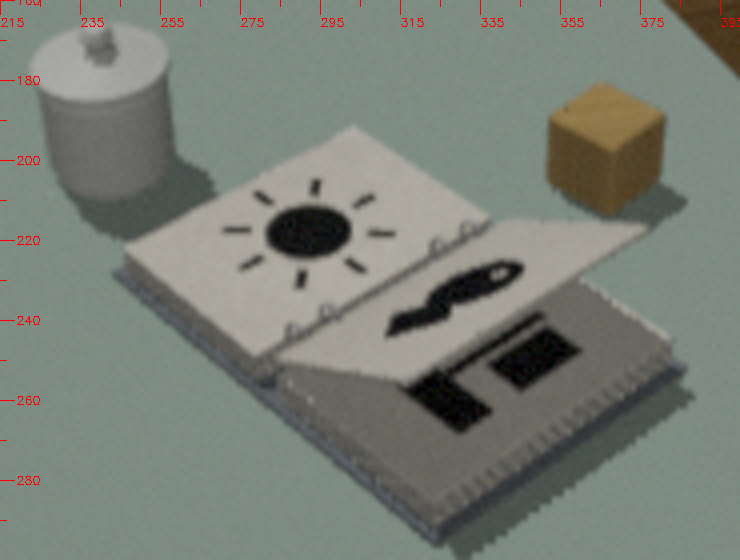

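The crops show these sun-page corners: top (281,207.5), (304.5,280.7), (331,191), (355.7,261); side (303,191.7), (247,221.7), (337.5,214), (278.7,249). The leaf's free corners are at top (382,169), (411,242.5) and side (377,217), (315.5,255.7). I'll triangulate these.

```bash
cat > h.py <<'E'
import numpy as np
from cell import monitor,cams,job
from scipy.spatial.transform import Rotation as Rot
import cv2
def ray(n,p):
    m=cams.camera_model(n);K=m['K']
    u=cv2.undistortPoints(np.array([[p]],float),K,np.array([m['k1'],0,0,0.]))[0,0]
    d=m['R'].T@np.array([u[0],u[1],1]);return -m['R'].T@m['t'],d/np.linalg.norm(d)
def plane(n,p,z):
    c,d=ray(n,p);return c+d*(z-c[2])/d[2]
def tri(pt,ps):
    a,d=ray('top',pt);b,e=ray('side',ps)
    s=np.linalg.lstsq(np.c_[d,-e],b-a,rcond=None)[0];P=a+s[0]*d;Q=b+s[1]*e
    return (P+Q)/2,np.linalg.norm(P-Q)
def proj(n,X):
    m=cams.camera_model(n);c=m['R']@np.array(X)+m['t'];x=c[:2]/c[2];x=x*(1+m['k1']*(x@x));return m['K'][:2,:2]@x+m['K'][:2,2]
E
python3 - <<'E'
from h import *
np.set_printoptions(precision=1,suppress=True)
for n,a,b in [('sun+x+y',(281.2,207.5),(303,191.7)),('sun-x+y',(304.5,280.7),(247,221.7)),('sun+x sp',(331.2,191.2),(337.5,214.2)),('sun-x sp',(355.7,261.2),(278.7,249.2)),('leaf+x',(382,169),(377,217)),('leaf-x',(411.2,242.5),(315.5,255.7)),('sun',(318,234),(292,217.7)),('jar knob',(251.5,269.5),(239.5,169))]:
    print(n,*tri(a,b),plane('top',a,20),plane('side',b,20))
print('jar top centre',plane('top',(254.5,269.5),75)); print('block',plane('top',(317.5,150),45))
o=monitor.get_obs();R=Rot.from_quat(o['eef_rot']).as_matrix();print(R)
E
```

```text
sun+x+y [612.2 173.2  18.4] 2.2331208688931574 [613.  172.7  20. ] [610.3 171.3  20. ]
sun-x+y [469.9 123.5  19.7] 5.781366456862044 [467.1 124.2  20. ] [472.6 122.3  20. ]
sun+x sp [645.9  71.4  20.5] 0.5439686596163616 [646.3  71.3  20. ] [645.9  71.9  20. ]
sun-x sp [505.1  23.1  19. ] 0.5311931364689838 [505.3  23.1  20. ] [504.5  22.1  20. ]
leaf+x [678.7 -25.8  74.8] 0.3823063288468561 [692.2 -32.8  20. ] [714.   32.3  20. ]
leaf-x [538.6 -76.2  77.1] 0.4460408719281747 [542.  -87.6  20. ] [560.  -20.8  20. ]
sun [558.8  98.   20.2] 0.8041763662176801 [559.2  97.9  20. ] [558.5  98.3  20. ]
jar knob [489.8 216.7  83. ] 0.9937841743818662 [488.5 230.   20. ] [508.7 313.1  20. ]
jar top centre [489.2 212.9  75. ]
block [725.7  98.5  45. ]
[[-0.   1.   0.2]
 [ 0.   0.2 -1. ]
 [-1.   0.  -0. ]]
```

```bash
cat >> h.py <<'E'
np.set_printoptions(precision=2,suppress=True)
A=np.deg2rad(19.2);C=np.array([578.1,39.7,22.]);B=np.array([[np.cos(A),-np.sin(A),0],[np.sin(A),np.cos(A),0],[0,0,1]])
def world(b): return C+B@np.array(b,float)     # book frame at the spine axis
def book(w): return B.T@(np.array(w)-C)
def to_tool(b):  # shift in tool axes from measured TCP to put the TCP at b
    o=monitor.get_obs();R=Rot.from_quat(o['eef_rot']).as_matrix();return R.T@(world(b)-o['ee_pos'])
G=np.c_[[0,0,-1],B[:,0],-B[:,1]]
def turn():
    R=Rot.from_quat(monitor.get_obs()['eef_rot']);return (R.inv()*Rot.from_matrix(G)).as_rotvec()
def st():
    o=monitor.get_obs();print('t',o['t'],'book',book(o['ee_pos']),'tipz',o['ee_pos'][2]-17,'F',B.T@o['ft_force'],o['grip_width'],'turn',turn())
E
python3 -c "
from h import *
st();print(to_tool([0,-150,100]),to_tool([0,-150,48]))
for p in ('leaf',): print(book([678.7,-25.8,74.8]),book([538.6,-76.2,77.1]),book([645.9,71.4,20.5]),book([505.1,23.1,19]),book([725.7,98.5,45]),book([489,214,80]))"
```

```text
t 0.1 book [-614.49 -394.09  225.6 ] tipz 230.59811877699488 F [0.22 0.74 0.22] 85.6062112298539 turn [-0.1 -0.  -0. ]
[ 126.16  586.64 -304.78] [ 178.16  586.63 -304.7 ]
[ 73.46 -94.94  52.8 ] [-75.42 -96.46  55.1 ] [74.45  7.64 -1.5 ] [-74.4    8.33  -3.  ] [158.73   6.99  23.  ] [-26.82 193.91  58.  ]
```

```bash
python3 -m crank '[[[10,50,-25],[-0.02,0,0],0],[[20,100,-51],[-0.05,0,0],0],[[32,150,-76],[-0.1,0,0],0],[[43,200,-102],[-0.1,0,0],0],[[54,250,-128],[-0.1,0,0],0],[[65,300,-155],[-0.1,0,0],0],[[76,350,-181],[-0.1,0,0],0],[[87,400,-207],[-0.1,0,0],0],[[98,450,-233],[-0.1,0,0],0],[[109,500,-260],[-0.1,0,0],0],[[118,550,-285],[-0.1,0,0],0],[[126,587,-305],[-0.1,0,0],0],[[126,587,-305],[-0.1,0,0],0],[[126,587,-305],[-0.1,0,0],0]]' 20; python3 -c "
from h import *
st();print(to_tool([0,-150,41]))
cv2.imwrite('pics/s1.png',cv2.resize(cams.read_camera('side')[130:300,200:420,::-1],None,fx=3,fy=3))"
```

```text
t: 1.85
ee_pos: [627.0, -102.4, 121.7]
eef_rot: [0.41, 0.577, -0.41, 0.576]
ft_force: [0.7, -0.5, -0.4]
grip_width: -0.1
t 1.85 book [  -0.56 -150.26   99.69] tipz 104.68946800308925 F [ 0.53 -0.74 -0.36] -0.11724490944340014 turn [-0. -0.  0.]
[58.69  0.66 -0.22]
```

View pics/s1.png

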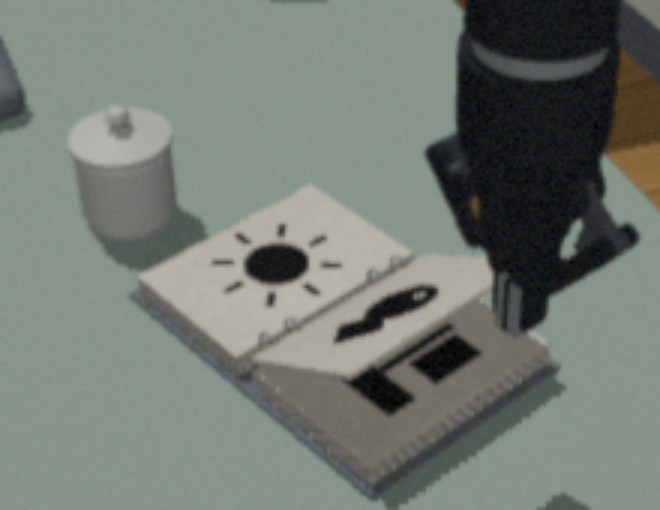

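The view shows the closed gripper at about (515,320) beyond the leaf. Its knuckles stick out along the jaw direction, towards the leaf and later the jar. I'll turn the wrist a quarter so they lie along the spine instead.

```bash
python3 -c "
from h import *
print(monitor.get_obs()['qpos'])"
```

```text
[-0.28  0.58 -0.12  0.87 -0.    2.53]
```

```bash
python3 -m crank '[[[5,0,0],[-0.18,0,0],0],[[10,0,0],[-0.36,0,0],0],[[15,0,0],[-0.54,0,0],0],[[20,0,0],[-0.72,0,0],0],[[25,0,0],[-0.9,0,0],0],[[30,0,0],[-1.08,0,0],0],[[35,0,0],[-1.26,0,0],0],[[45,0,0],[-1.44,0,0],0],[[52,0,0],[-1.571,0,0],0],[[59,0,0],[-1.571,0,0],0],[[59,0,0],[-1.571,0,0],0]]'; python3 -c "
from h import *
st();print(to_tool([0,-107,41]))
R=Rot.from_quat(monitor.get_obs()['eef_rot']).as_matrix();print(B.T@R)"
```

```text
t: 3.28
ee_pos: [627.0, -103.0, 63.0]
eef_rot: [-0.116, 0.698, 0.117, 0.697]
ft_force: [-1.0, 0.5, -0.7]
grip_width: 0.1
t 3.275 book [  -0.75 -150.84   40.99] tipz 45.9900594037404 F [-0.75  0.76 -0.67] 0.13402555806768493 turn [ 1.57 -0.    0.  ]
[ 0.01 43.85  0.56]
[[-0.  0.  1.]
 [ 0.  1. -0.]
 [-1.  0. -0.]]
```

```bash
python3 -m crank '[[[0,20,0.7],[0,0,0],0],[[0,34,0.7],[0,0,0],0],[[1,41,0.7],[0,0,0],0],[[-3,44,0.7],[0,0,0],0],[[-8,47,0.7],[0,0,0],0],[[-12,50,0.7],[0,0,0],0],[[-17,54,0.7],[0,0,0],0],[[-21,58,0.7],[0,0,0],0],[[-25,61,0.7],[0,0,0],0],[[-29,66,0.7],[0,0,0],0],[[-32,70,0.7],[0,0,0],0],[[-36,74,0.7],[0,0,0],0],[[-39,79,0.7],[0,0,0],0]]'; python3 -c "
from h import *
st()
a=cams.read_camera('side')[110:300,200:420,::-1]
b=cams.read_camera('top')[110:300,230:450,::-1]
cv2.imwrite('pics/s2.png',cv2.resize(np.hstack([a,b]),None,fx=1.8,fy=1.8))"
```

```text
t: 4.9
ee_pos: [602.2, -26.7, 102.2]
eef_rot: [-0.117, 0.697, 0.118, 0.697]
ft_force: [1.6, -1.8, 0.5]
grip_width: -0.1
t 4.9 book [  0.91 -70.67  80.22] tipz 85.21657985645892 F [ 0.86 -2.25  0.52] -0.05749523920966855 turn [ 1.57 -0.   -0.  ]
```

View pics/s2.png

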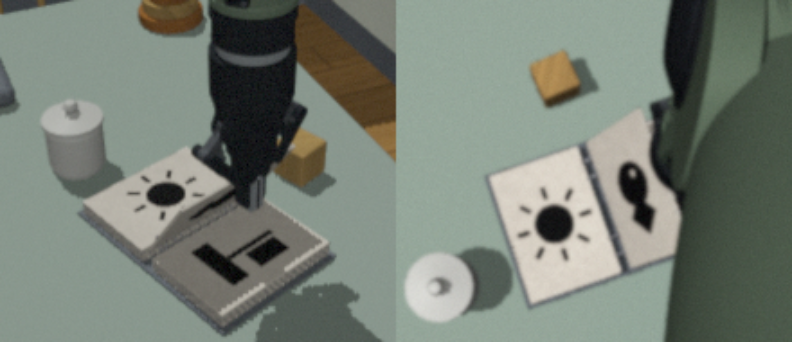

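The picture shows the leaf lifted to about 1 rad, with the book, jar and block where they were. I'll carry on over the top.

```bash
python3 -m crank '[[[-3,5,0],[0,0,0],0],[[-5,9,0],[0,0,0],0],[[-8,14,0],[0,0,0],0],[[-10,19,0],[0,0,0],0],[[-13,30,0],[0,0,0],0],[[-15,40,0],[0,0,0],0],[[-17,51,0],[0,0,0],0],[[-17,62,0],[0,0,0],0],[[-17,69,0],[0,0,0],0],[[-15,77,0],[0,0,0],0],[[-13,85,0],[0,0,0],0],[[-11,92,0],[0,0,0],0]]'; python3 -c "
from h import *
st()
a=cams.read_camera('side')[110:300,200:420,::-1]
b=cams.read_camera('top')[110:300,230:450,::-1]
cv2.imwrite('pics/s3.png',cv2.resize(np.hstack([a,b]),None,fx=1.8,fy=1.8))"
```

```text
t: 6.5
ee_pos: [572.1, 59.8, 113.0]
eef_rot: [-0.118, 0.697, 0.118, 0.697]
ft_force: [0.1, -0.8, -0.0]
grip_width: -0.2
t 6.5 book [ 0.96 20.98 90.98] tipz 95.97545573877946 F [-0.17 -0.75 -0.04] -0.2348475028520789 turn [ 1.57 -0.    0.  ]
```

View pics/s3.png

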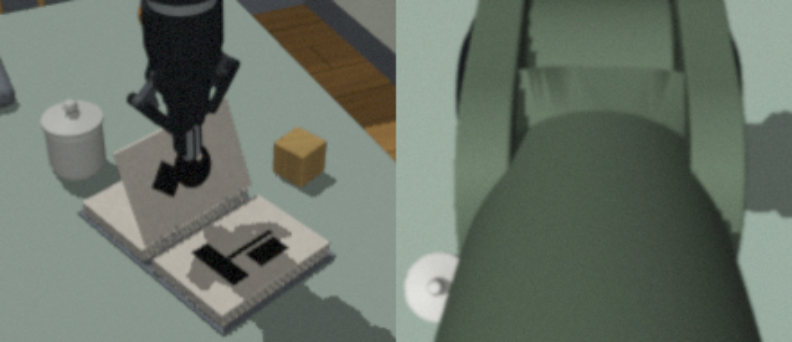

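Past upright now: the leaf leans over +y in the side view, and the book hasn't moved. Next I'll bring it down.

```bash
python3 -m crank '[[[4,8,0],[0,0,0],0],[[8,14,0],[0,0,0],0],[[13,21,0],[0,0,0],0],[[18,27,0],[0,0,0],0],[[24,32,0],[0,0,0],0],[[31,37,0],[0,0,0],0],[[38,40,0],[0,0,0],0],[[45,44,0],[0,0,0],0],[[49,45,0],[0,0,0],0],[[53,46,0],[0,0,0],0],[[57,47,0],[0,0,0],0],[[61,48,0],[0,0,0],0],[[64,48,0],[0,0,0],0],[[66,48,0],[0,0,0],0],[[68,49,0],[0,0,0],0],[[70,49,0],[0,0,0],0]]'; python3 -c "
from h import *
st()"
```

```text
t: 8.6
ee_pos: [556.4, 105.8, 43.2]
eef_rot: [-0.118, 0.697, 0.118, 0.697]
ft_force: [-0.2, 0.1, -0.7]
grip_width: 0.0
t 8.6 book [ 1.23 69.55 21.23] tipz 26.231601128127537 F [-0.18  0.22 -0.66] 0.016455207344916258 turn [ 1.57  0.   -0.  ]
```

Not pressing on the stop yet, so I'll creep down in 1 mm steps.

```bash
python3 -m crank '[[[1,0,0],[0,0,0],0],[[1.5,0,0],[0,0,0],0],[[2,0,0],[0,0,0],0],[[2.5,0,0],[0,0,0],0],[[2.5,0,0],[0,0,0],0]]'; python3 -c "
from h import *
st()"; python3 -m crank '[[[0.5,0,0],[0,0,0],0],[[1,0,0],[0,0,0],0],[[1,0,0],[0,0,0],0]]'; python3 -c "
from h import *
st()"
```

```text
t: 9.22
ee_pos: [556.4, 105.7, 41.0]
eef_rot: [-0.118, 0.697, 0.118, 0.697]
ft_force: [-1.3, -0.7, 3.4]
grip_width: -0.4
t 9.225 book [ 1.19 69.47 19.03] tipz 24.03468064154152 F [-1.44 -0.26  3.36] -0.39682192586626275 turn [ 1.57  0.   -0.  ]
t: 9.6
ee_pos: [556.4, 105.7, 40.9]
eef_rot: [-0.118, 0.697, 0.118, 0.697]
ft_force: [-4.3, 0.8, 10.6]
grip_width: 0.4
t 9.6 book [ 1.24 69.48 18.87] tipz 23.87422665621257 F [-3.78  2.17 10.64] 0.43568705655000245 turn [ 1.57  0.   -0.  ]
```

It's firm on the stop: about 10 N, with the tip at z ≈ 23.9 against a flat leaf top of 24. I'll lift off and move away towards -y to get a view.

```bash
python3 -m crank '[[[-4,0,0],[0,0,0],0],[[-15,0,0],[0,0,0],0],[[-45,0,0],[0,0,0],0],[[-90,0,0],[0,0,0],0],[[-140,-20,0],[0,0,0],0],[[-150,-70,0],[0,0,0],0],[[-160,-130,-20],[0,0,0],0],[[-160,-190,-40],[0,0,0],0],[[-160,-250,-60],[0,0,0],0],[[-160,-310,-80],[0,0,0],0],[[-160,-370,-100],[0,0,0],0],[[-160,-420,-120],[0,0,0],0],[[-160,-420,-120],[0,0,0],0],[[-160,-420,-120],[0,0,0],0]]'; python3 -c "
from h import *
st()
A_=cams.read_camera('side');T=cams.read_camera('top')
cv2.imwrite('pics/sf.png',A_[:,:,::-1]);cv2.imwrite('pics/tf.png',T[:,:,::-1])
cv2.imwrite('pics/s4.png',cv2.resize(np.hstack([A_[150:300,200:420,::-1],T[130:280,230:450,::-1]]),None,fx=1.8,fy=1.8,interpolation=2))
for e in [(-74,110,0),(74,110,0)]: print(proj('side',world(e)),proj('top',world(e)))"
```

```text
t: 11.35
ee_pos: [580.3, -330.2, 199.7]
eef_rot: [-0.117, 0.697, 0.118, 0.697]
ft_force: [-0.1, 0.3, -0.4]
grip_width: 0.1
t 11.35 book [-119.54 -350.07  177.69] tipz 182.68665124527774 F [ 0.03  0.35 -0.44] 0.14810566183909565 turn [ 1.57 -0.   -0.  ]
[247.05 221.91] [306.96 278.2 ]
[304.2  191.62] [283.42 207.94]
```

View pics/s4.png

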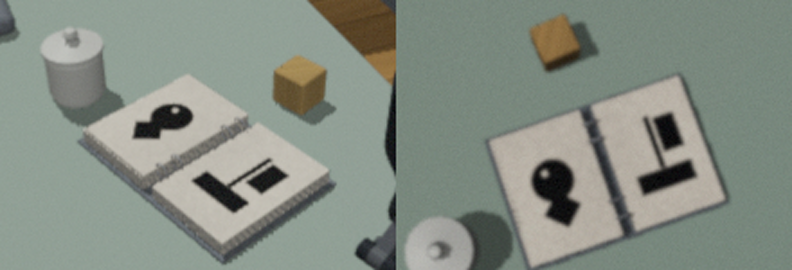

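The leaf lies flat on the +y block, fish side up. The book, jar and block look unmoved. I'll run one numeric before/after check, then hand in.

Run:
```python
from h import *
a=cv2.imread('pics/top0.png',0);b=cv2.imread('pics/tf.png',0)
for n,(x0,x1,y0,y1) in {'jar':(232,276,248,292),'block':(300,338,132,172),'book +y side edge':(272,300,200,270),'spine':(325,362,190,262)}.items():
    print(n,cv2.phaseCorrelate(np.float32(a[y0:y1,x0:x1]),np.float32(b[y0:y1,x0:x1])))
print(job.close_job())
```

```text
jar ((0.5396212282562871, 0.4775660469780334), 1.0558974466206115)
block ((0.08040771247283018, -0.06990093579689116), 1.1197482779622079)
book +y side edge ((0.009716500090949154, -0.013993761178639375), 0.834787141835248)
spine ((0.7057577218288529, -0.5966466380587505), 0.3428229164746073)
the job is handed in; nothing more can be done
None
```

I turned the leaf over the spine onto the +y page block with the closed fingertips, pressed it flat, drew clear and handed the job in at about 11.5 s. I pushed from below its free edge, carried it past upright, then eased it down with the tips; it was never between the fingers.

- **Leaf:** Pressing down ended on a firm stop at about 10 N. The fingertips were at z ≈ 23.9 mm, where a flat leaf's top would be 24 mm. The last pictures show it flat with the fish side up; I did not measure its angle from them.
- **Book, jar and block:** Comparing the top pictures before and after, the book's outer edge and the block shifted by about 0.1 px or less. The jar shifted about 0.7 px, under 2 mm and well inside the 20 mm limit.
- **One weak check:** The patch at the spine gave a 0.9 px shift with a poor match (0.34), because the leaf itself changed there. It disagrees slightly with the book's outer edge, and I gave it little weight.
- **Robot:** At the end it was well clear of everything, with a wrist force near zero.

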